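Return a pad case to its place in the rack

TASK

Two blue pad cases stand close together in the low steel-edged rack, and a third one just like them stands loose on the bench. Ease the two in the rack apart first, then set the loose case down into the gap between them, so that all three stand flat on the rack floor, upright and square to the rack, and let go. Do not tip any case over.

Things in the scene. Friction and masses are not known exactly. Their poses are not given: they have to be found in the camera images.
- rack: Low fixed rack: glass floor 8 mm thick, steel edging. Inside 112 mm (its x) by 300 mm (its y, along the row). Long edges 6 mm thick, 20 mm above the bench (12 above the rack floor); end walls at y = +-150 mm, 6 mm thick, 34 mm above the bench. Origin: centre of underside, on the bench; z up. Place and yaw (up to 9 degrees) vary.
- left_case: Pad case in the rack, on its +y side: blue box 90 (x) x 60 (y) x 46 mm high, 0.15-0.3 kg, grey upright grip tab in the middle of its top, 44 (x) x 14 mm (y), from 46 to 76 mm above the underside. Origin: centre of underside, on the rack floor (8 mm above bench); y along the row. Slides along the rack if its tab is pushed low down or gripped and drawn; pushed high up it may tip.
- right_case: Pad case just like left_case, standing next to it on the rack's -y side, 1 to 5 mm between the boxes (47 to 51 mm between the facing sides of the tabs). The rack has at least 50 mm free beyond each of the two, and 11 mm of play between a case and each long edge.
- loose_case: Third pad case, same shape, size, axes and origin, upright and loose on the bench between rack and robot, turned up to 25 degrees. It may go in either way round. The round tin with a knob, the steel wheel brush, the pick and the polisher lying about are not part of the job.
Not all that is in view belongs to the job. Leave any red or yellow look-alike of the right_case alone.

How it is judged:
By the outcome, as a careful person would: the job done as asked, in the order asked, and still so for the second after the job is handed in, with the robot touching nothing.
It also fails if it takes over 56 s, if anything falls off the work surface, if the arm or the gripper's body presses on something with over 40 N, if the wrist force passes 120 N, or if a joint passes its speed limit or range.

ROBOT

A 6-joint arm with a two-finger parallel gripper is mounted at the origin on the work surface. World frame = base frame: x ahead of the robot, y to its left, z up, the work surface at z = 0. Lengths are in m, angles in rad, forces in N, time in s.
With the tool pointing down it reaches from about 0.25 to 0.775 m from the base axis. Payload 4 kg.
Tool frame: the origin (TCP) lies midway between the tips of the shut fingers; the grasp point (between the pads) lies 19 mm behind it; y points along the fingers, x is the direction in which the jaws open and shut, and the axes are right-handed (so a half turn about y gives the same grasp; the last joint's range is limited). The gripper opens to 94 mm and grips with 3 to 60 N. Pads are 16 mm wide; open, the fingers measure 119 mm over their backs; the gripper's body (75 mm by 177 mm) begins 78 mm behind the grasp point.
Start: joints at [-1.233, 0.087, 1.371, -0, 1.684, -0.103], TCP at [0.235, -0.497, 0.206] pointing down, gripper open.
Joint ranges: [-3.1, 3.1], [-0.76, 2.03], [0.27, 2.55], [-1.08, 4.22], [0.17, 2.65], [-2.57, 2.57]. Speed limits (rad/s): [2.79, 2.79, 3.14, 3.14, 3.14, 3.14].

INTERFACE

Orientations are given as [roll, pitch, yaw] about the fixed x, y, z axes, in that order (R = Rz(yaw) Ry(pitch) Rx(roll)).
In Python, from bench import robot, snapshot, camera_info, ticket gives the robot as it stands.
- The arm moves only by the shell command python3 -m creep 'ROWS'. ROWS is JSON, a list of rows, each an object with "slide": the shift along the tool's x, y, z in mm, a list of three; "roll": the turn about the tool's y in degrees; "grip": the closure, from 0 (fully open) to 1 (shut). In form: [{"slide": [x, y, z], "roll": roll, "grip": grip}, ...]. A call has 1 to 20 rows; each row is the pose to reach, as a shift and turn from the pose commanded when the call began, along the tool's axes at that moment; what a row does not reach only later rows make up. A row lasts 1/12 s, in which the tool goes at most 41.7 mm and 7.16 degrees, less where a joint would pass 70% of its speed; a pose out of reach is approached as far as the arm can. A call with a gripper value outside its range is refused whole. The fingers move at their own pace and stop on an object; the grip force is fixed at half the most. Time passes only in rows, so rows that repeat a pose let the fingers close. It gives the time, the measured TCP pose, the force and the opening at its end, in the units of the state.
- robot.get_obs(): the state, without advancing time (a new reading comes with each control period).
- snapshot(name): name is "side" or "top"; returns the picture (480x640x3 uint8, red, green, blue); there is no depth.
- camera_info(name): a dict with "fx", "fy", "cx", "cy" (pixels), "dist" ([k1, k2, p1, p2, k3] as OpenCV has them; the pictures are not rectified), "cam_to_world" (4x4, takes a point from camera to world coordinates). Camera axes: x right, y down, z forward; pixel columns grow to the right and rows downward; lengths in m; the calibration is good to about 2 mm. A picture is of the moment at which its call begins. camera_info takes no time and is no camera call.
- ticket.close_job(): hands the job in, once; it reports no verdict.
The state is a dict: "time": time; "joint_positions": joint angles; "qvel": joint speeds; "joint_torque": joint torques, N m; "tool_pos": TCP position; "ee_rot": TCP orientation; "wrist_force": force on the tool from outside, world axes, zero at the start; "wrist_torque": the same for the moment, N m; "width": finger opening in m.
Only numpy, scipy, OpenCV 4.12 (cv2) and the standard library are available. Lean on these libraries where they do the work, as an engineer would, in place of code of your own. Each camera call takes 0.05 s, during which the arm holds its last target.

## Working session

There is one attempt and no reset: what is moved stays moved. The work goes in short steps, Python scripts to look and compute and a shell command to move; the robot and the scene stay as the last step left them, time stands still between calls to the robot, and variables do not carry over. Pictures are saved under pics/ and viewed, and the job is handed in when it is done.

```bash
mkdir -p pics; ls; python3 - <<'E'
from bench import robot, snapshot, camera_info
import cv2
print(robot.get_obs())
for n in("side","top"):
    im=snapshot(n); cv2.imwrite(f"pics/{n}0.png",im[:,:,::-1]); print(n,camera_info(n))
E
```

```text
pics
{'time': 0.0, 'joint_positions': array([-1.23307041e+00,  8.79450876e-02,  1.37224644e+00,  1.63155094e-05,
        1.68356148e+00, -1.03137146e-01]), 'qvel': array([ 6.62098819e-04,  6.49293609e-04,  3.42967130e-04,  7.06503453e-04,
        8.11744703e-05, -5.79273275e-04]), 'joint_torque': array([ 7.56349054e-04, -3.40186501e+01, -3.02423859e+01,  7.17993896e-02,
        3.31095478e-02, -1.72696127e-04]), 'tool_pos': array([ 0.23449995, -0.49691058,  0.20431354]), 'ee_rot': array([-1.57055778,  0.0021472 , -1.12993119]), 'wrist_force': array([ 0.01672279,  0.07707454, -0.12452528]), 'wrist_torque': array([-0.03551195,  0.02521973,  0.02806738]), 'width': 0.09378563597288536}
side {'fx': 498.07652524877693, 'fy': 498.07652524877693, 'cx': 330.2829141968944, 'cy': 236.3666215202469, 'dist': array([0.01553947, 0.        , 0.        , 0.        , 0.        ]), 'cam_to_world': array([[-0.9936063 , -0.07883281,  0.08082021,  0.53160222],
       [-0.11154407,  0.57481945, -0.81064204,  0.63563288],
       [ 0.01744817, -0.81447406, -0.57993756,  0.50002725],
       [ 0.        ,  0.        ,  0.        ,  1.        ]])}
top {'fx': 509.82177593602626, 'fy': 509.82177593602626, 'cx': 316.79965695110235, 'cy': 230.69651342507441, 'dist': array([-0.05023734,  0.        ,  0.        ,  0.        ,  0.        ]), 'cam_to_world': array([[ 1.97991492e-02, -9.88195615e-01,  1.51912544e-01,
         4.88976867e-01],
       [-9.99592463e-01, -1.64398859e-02,  2.33374881e-02,
        -7.77219865e-04],
       [-2.05645785e-02, -1.52312696e-01, -9.88118384e-01,
         8.50163987e-01],
       [ 0.00000000e+00,  0.00000000e+00,  0.00000000e+00,
         1.00000000e+00]])}
```

View pics/side0.png

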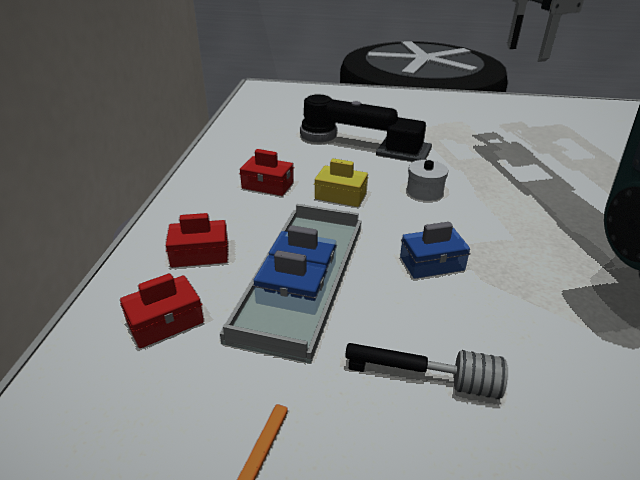

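View pics/top0.png

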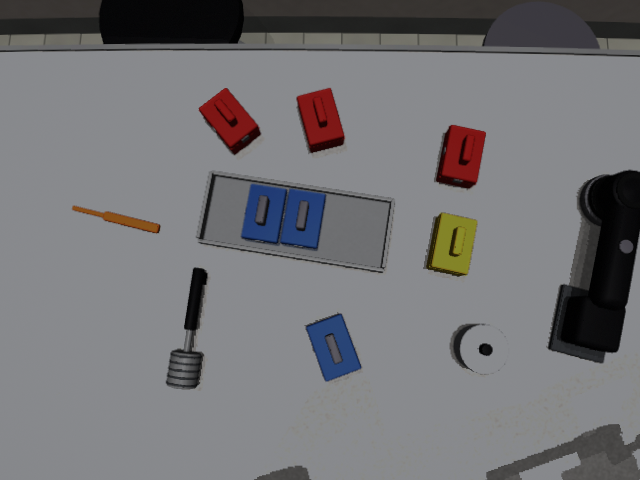

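```bash
cat > h.py <<'E'
import numpy as np, cv2
from scipy.optimize import minimize
from bench import camera_info
CI={n:camera_info(n) for n in("side","top")}
def proj(n,P):
    c=CI[n]; M=np.linalg.inv(c["cam_to_world"]); K=np.array([[c["fx"],0,c["cx"]],[0,c["fy"],c["cy"]],[0,0,1]])
    return cv2.projectPoints(np.asarray(P,float).reshape(-1,3),cv2.Rodrigues(M[:3,:3])[0],M[:3,3],K,c["dist"])[0].reshape(-1,2)
def unproj(n,uv,z):
    c=CI[n]; K=np.array([[c["fx"],0,c["cx"]],[0,c["fy"],c["cy"]],[0,0,1]])
    p=cv2.undistortPoints(np.asarray(uv,float).reshape(-1,1,2),K,c["dist"]).reshape(-1,2)
    d=np.c_[p,np.ones(len(p))]@c["cam_to_world"][:3,:3].T; o=c["cam_to_world"][:3,3]
    return o+d*((z-o[2])/d[:,2])[:,None]
def box(x,y,yaw,z0,lx,ly,za,zb):
    c,s=np.cos(yaw),np.sin(yaw)
    return np.array([[x+c*a*lx/2-s*b*ly/2,y+s*a*lx/2+c*b*ly/2,z0+z] for z in(za,zb) for a in(-1,1) for b in(-1,1)])
def fill(m,pts,v):
    h=cv2.convexHull(pts.astype(np.float32)); cv2.fillConvexPoly(m,np.round((h+0.5)*4*16-8).astype(np.int32),v,shift=4)
def render(n,poses,roi):
    x0,y0,x1,y1=roi
    m=np.zeros(((y1-y0)*4,(x1-x0)*4),np.uint8)
    cam=CI[n]["cam_to_world"][:3,3]
    for p in sorted(poses,key=lambda p:-np.hypot(p[0]-cam[0],p[1]-cam[1])):
        x,y,yaw,z0=p
        fill(m,proj(n,box(x,y,yaw,z0,.09,.06,0,.046))-[x0,y0],255)
        fill(m,proj(n,box(x,y,yaw,z0,.044,.014,.046,.076))-[x0,y0],0)
    return cv2.resize(m,(x1-x0,y1-y0),interpolation=cv2.INTER_AREA)
def bluemask(rgb):
    h=cv2.cvtColor(rgb,cv2.COLOR_RGB2HSV)
    return ((h[...,0]>100)&(h[...,0]<130)&(h[...,1]>140)).astype(np.uint8)*255
def fit(ims,init,z0s,cams=("top","side"),free=None):
    init=np.asarray(init,float); k=len(init)
    data=[]
    for n in cams:
        P=np.vstack([proj(n,box(*p,z,.09,.06,0,.08)) for p,z in zip(init,z0s)])
        r=[int(P[:,0].min())-15,int(P[:,1].min())-15,int(P[:,0].max())+15,int(P[:,1].max())+15]
        data.append((n,r,cv2.GaussianBlur(bluemask(ims[n])[r[1]:r[3],r[0]:r[2]],(0,0),1.2).astype(float)))
    S=np.array([.005,.005,.05]*k)
    def cost(v):
        q=init.ravel()+v*S; ps=[(*q[3*i:3*i+3],z0s[i]) for i in range(k)]
        return sum(np.mean((cv2.GaussianBlur(render(n,ps,r),(0,0),1.2).astype(float)-d)**2) for n,r,d in data)
    v=np.zeros(3*k); 
    for _ in range(3):
        o=minimize(cost,v,method="Powell",options=dict(xtol=1e-3,ftol=1e-6)); v=o.x
    q=init.ravel()+v*S
    return q.reshape(-1,3),o.fun
def wire(n,im,pts_list,col=(255,255,0)):
    for P in pts_list:
        p=np.round(proj(n,P)*1).astype(int)
        for a in range(8):
            for b in(1,2,4):
                if not a&b: cv2.line(im,p[a].tolist(),p[a|b].tolist(),col,1)
E
python3 - <<'E'
from h import *
ims={n:cv2.imread(f"pics/{n}0.png")[:,:,::-1].copy() for n in CI}
print("approx",unproj("top",[[263,212],[303,217],[333,347]],.06))
cv2.imwrite("pics/topz.png",cv2.resize(ims["top"][160:280,190:400,::-1],None,fx=3.8,fy=3.8,interpolation=cv2.INTER_CUBIC))
a=unproj("top",[[263,212],[303,217],[333,347]],.06)
for cams in(("top",),("side",),("top","side")):
    print(cams)
    print(fit(ims,[[*a[0][:2],-.09],[*a[1][:2],-.09]],[.008]*2,cams))
    print(fit(ims,[[*a[2][:2],.3]],[0],cams))
E
```

```text
approx [[ 0.63896008  0.10359149  0.06      ]
 [ 0.63193125  0.04006813  0.06      ]
 [ 0.4322433  -0.01025028  0.06      ]]
('top',)
(array([[ 0.64051623,  0.10311021, -0.15821736],
       [ 0.63376319,  0.04193112, -0.13896954]]), np.float64(1444.823030907278))
(array([[ 0.43140817, -0.01046409,  0.37273498]]), np.float64(241.40271701588765))
('side',)
(array([[ 0.64247836,  0.07459854, -0.17156691],
       [ 0.63891809,  0.05313904, -0.14566371]]), np.float64(4291.656685191239))
(array([[ 0.43079273, -0.01357928,  0.39023566]]), np.float64(1761.2688792688793))
('top', 'side')
(array([[ 0.640229  ,  0.10194607, -0.12203902],
       [ 0.63430588,  0.04195743, -0.12918005]]), np.float64(7479.084306978813))
(array([[ 0.43126138, -0.01108814,  0.38235187]]), np.float64(2194.149664423807))
```

View pics/topz.png

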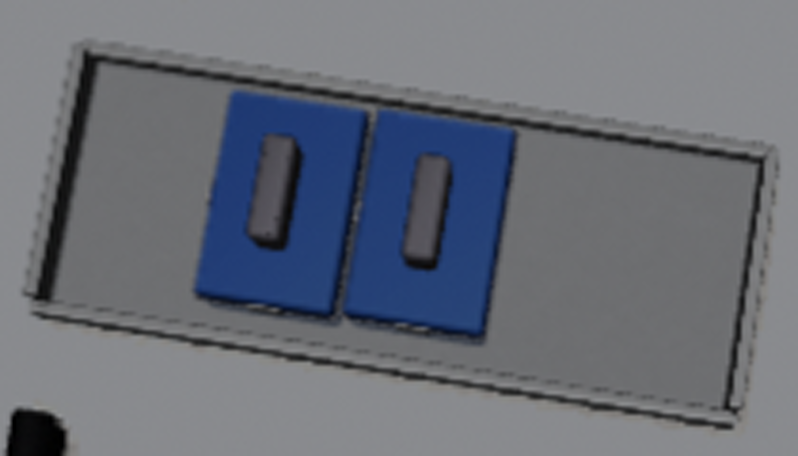

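```bash
cat >> h.py <<'E'
def rackboxes(x,y,yaw):
    c,s=np.cos(yaw),np.sin(yaw); R=np.array([[c,-s],[s,c]]); o=[]
    for dx,dy,lx,ly,h in((0,.153,.124,.006,.034),(0,-.153,.124,.006,.034),(.059,0,.006,.3,.02),(-.059,0,.006,.3,.02)):
        a=R@[dx,dy]; o.append(box(x+a[0],y+a[1],yaw,0,lx,ly,0,h))
    return o
def casebox(x,y,yaw,z0): return [box(x,y,yaw,z0,.09,.06,0,.046),box(x,y,yaw,z0,.044,.014,.046,.076)]
def overlay(ims,rack,cases,roi,name,sc=3):
    out=[]
    for n in("top","side"):
        x0,y0,x1,y1=roi[n]
        im=cv2.resize(ims[n][y0:y1,x0:x1,::-1],None,fx=sc,fy=sc,interpolation=cv2.INTER_CUBIC)
        im=cv2.convertScaleAbs(im,alpha=1.5)
        bs=[(b,(0,255,255)) for b in (rackboxes(*rack) if rack is not None else [])]+[(b,(0,255,0)) for c in cases for b in casebox(*c)]
        for P,col in bs:
            p=np.round((proj(n,P)+.5-[x0,y0])*sc).astype(int)
            for a in range(8):
                for b in(1,2,4):
                    if not a&b: cv2.line(im,p[a].tolist(),p[a|b].tolist(),col,1)
        cv2.imwrite(f"pics/{name}_{n}.png",im)
E
python3 - <<'E'
from h import *
from scipy.optimize import least_squares
ims={n:cv2.imread(f"pics/{n}0.png")[:,:,::-1].copy() for n in CI}
c=np.array([[82,42],[775,150],[733,423],[28,298]])/3.8+[190,160]-.4
def corners(v):
    x,y,t=v; R=np.array([[np.cos(t),-np.sin(t)],[np.sin(t),np.cos(t)]])
    return np.c_[np.array([[.062,.156],[.062,-.156],[-.062,-.156],[-.062,.156]])@R.T+[x,y],[.034]*4]
r=least_squares(lambda v:(proj("top",corners(v))-c).ravel(),[.63,.03,-.13]); print(r.x,r.fun)
cases=[(.6405,.1031,-.145,.008),(.6338,.0419,-.139,.008),(.4314,-.0105,.375,0)]
overlay(ims,r.x,cases,dict(top=(190,160,400,390),side=(210,190,480,370)),"ov",2.6)
E
```

```text
[ 0.63317119  0.054113   -0.1514001 ] [-1.54734295 -3.21674831  2.23905473 -1.25918105  1.8508138   1.79729444
 -2.67064151  2.22207248]
```

View pics/ov_top.png

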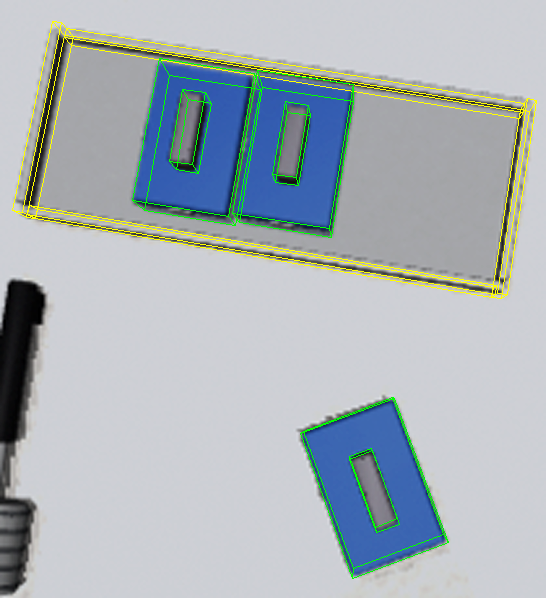

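View pics/ov_side.png

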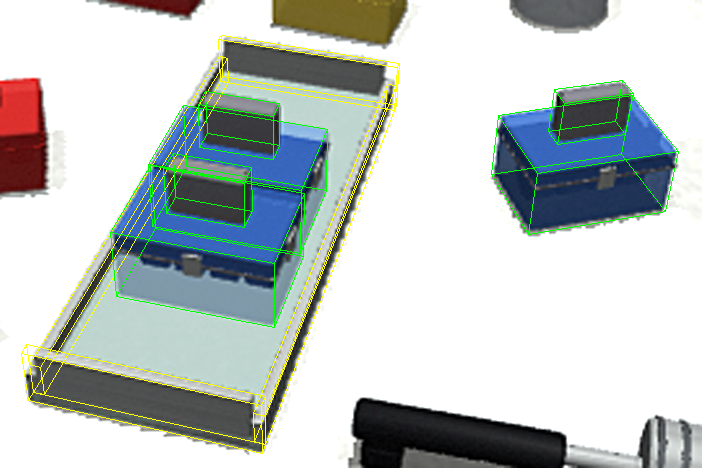

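```bash
python3 - <<'E'
from h import *
ims={n:cv2.imread(f"pics/{n}0.png")[:,:,::-1].copy() for n in CI}
def yaw(a,b,z,s=3.8,o=(190,160)):
    p=unproj("top",np.array([a,b])/s+o,z); d=p[0]-p[1]; return np.arctan2(-d[0],d[1]),p
print(yaw((95,57),(765,160),.014)); print(yaw((40,310),(728,422),.02))
print(yaw((90,60),(45,290),.02),yaw((762,160),(728,405),.02))
g=cv2.cvtColor(ims["top"],cv2.COLOR_RGB2GRAY)
cv2.imwrite("pics/tabs.png",cv2.resize(ims["top"][180:255,235:335,::-1],None,fx=8,fy=8,interpolation=cv2.INTER_CUBIC))
E
```

```text
(np.float64(-0.14137756825508152), array([[ 0.71043074,  0.19393856,  0.014     ],
       [ 0.66793825, -0.10461659,  0.014     ]]))
(np.float64(-0.1436258872967875), array([[ 0.59518813,  0.21088327,  0.02      ],
       [ 0.55199209, -0.08779969,  0.02      ]]))
(np.float64(-1.709618866865898), array([[0.7074429 , 0.19470868, 0.02      ],
       [0.60401604, 0.20915961, 0.02      ]])) (np.float64(-1.7075473698824524), array([[ 0.66663278, -0.10256259,  0.02      ],
       [ 0.55927631, -0.08778927,  0.02      ]]))
```

View pics/tabs.png

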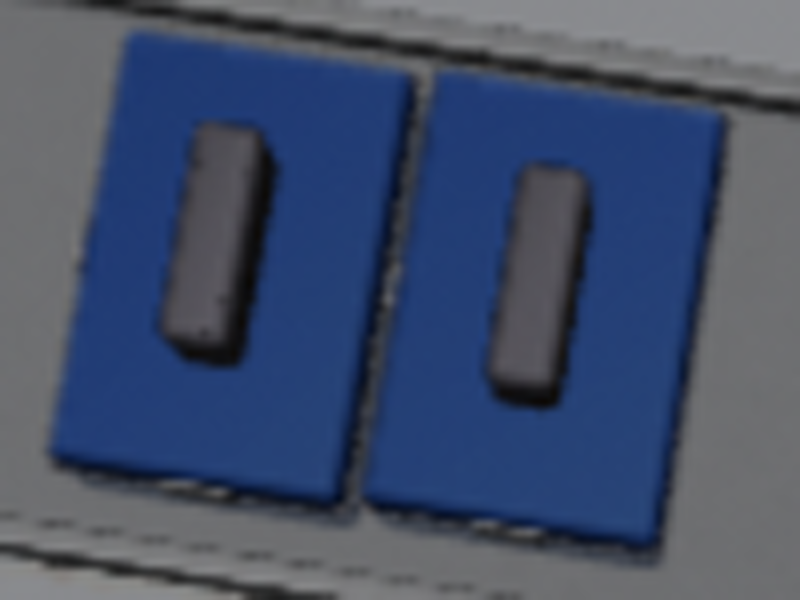

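```bash
cat >> h.py <<'E'
def goto(target,yaw=None,obs=None):
    from bench import robot
    o=robot.get_obs() if obs is None else obs
    r=cv2.Rodrigues  # noqa
    from scipy.spatial.transform import Rotation as Ro
    R=Ro.from_euler("xyz",o["ee_rot"]).as_matrix()
    d=R.T@(np.asarray(target)-o["tool_pos"])*1000
    y=np.arctan2(R[1,0],R[0,0])
    print("t",round(o["time"],2),"pos",o["tool_pos"].round(4),"yaw",round(y,4),"slide",d.round(1),"roll",None if yaw is None else round(-np.degrees(yaw-y),2),"w",round(o["width"],4),"F",o["wrist_force"].round(1))
E
python3 - <<'E'
from h import *
f=lambda p,z:unproj("top",[np.array(p)/8+[235,180]-.45],z)[0].round(4)
tl,tr,bl,br=f((214,234),.084),f((539,276),.084),f((232,266),.054),f((546.5,308),.054)
print(tl,tr,bl,br)
th=-.142;u=np.array([-np.sin(th),np.cos(th)])
for p,q in((tl,tr),(bl,br)): print((p-q)[:2]@u, (p+q)/2)
for a,b,z in(((127,32),(52,458),.054),((413,75),(337,500),.054),((437,72),(367,500),.054),((725,115),(657,545),.054),((127,32),(413,75),.054),((437,72),(725,115),.054),((52,458),(337,500),.054),((367,500),(657,545),.054)):
    d=f(a,z)-f(b,z); print(np.hypot(*d[:2]).round(4),np.arctan2(d[1],d[0]).round(3),(np.arctan2(d[1],d[0])-np.pi/2).round(3))
m=(tl+tr+bl+br)/4
goto([m[0],m[1],.2],-np.pi/2-.142)
E
```

```text
[0.6394 0.1032 0.084 ] [0.6321 0.0406 0.084 ] [0.6388 0.1035 0.054 ] [0.6313 0.0406 0.054 ]
0.06300304644508416 [0.63575 0.0719  0.084  ]
0.06332833157725164 [0.63505 0.07205 0.054  ]
0.0875 -0.131 -1.701
0.087 -0.144 -1.715
0.0874 -0.131 -1.702
0.0874 -0.137 -1.707
0.0585 1.432 -0.139
0.0585 1.433 -0.137
0.0573 1.441 -0.13
0.0579 1.434 -0.137
t 0.1 pos [ 0.2345 -0.497   0.2044] yaw -1.13 slide [-343.5    5.2  605.3] roll 33.39 w 0.0943 F [-0.2 -0.1  0.1]
```

```bash
R='{"slide":[-343,5,605],"roll":33.2,"grip":1}'; python3 -m creep '[{"slide":[-343,5,605],"roll":33.2,"grip":1},{"slide":[-343,5,605],"roll":33.2,"grip":1},{"slide":[-343,5,605],"roll":33.2,"grip":1},{"slide":[-343,5,605],"roll":33.2,"grip":1},{"slide":[-343,5,605],"roll":33.2,"grip":1},{"slide":[-343,5,605],"roll":33.2,"grip":1},{"slide":[-343,5,605],"roll":33.2,"grip":1},{"slide":[-343,5,605],"roll":33.2,"grip":1},{"slide":[-343,5,605],"roll":33.2,"grip":1},{"slide":[-343,5,605],"roll":33.2,"grip":1},{"slide":[-343,5,605],"roll":33.2,"grip":1},{"slide":[-343,5,605],"roll":33.2,"grip":1},{"slide":[-343,5,605],"roll":33.2,"grip":1},{"slide":[-343,5,605],"roll":33.2,"grip":1},{"slide":[-343,5,605],"roll":33.2,"grip":1},{"slide":[-343,5,605],"roll":33.2,"grip":1},{"slide":[-343,5,605],"roll":33.2,"grip":1},{"slide":[-343,5,605],"roll":33.2,"grip":1},{"slide":[-343,5,605],"roll":33.2,"grip":1},{"slide":[-343,5,605],"roll":33.2,"grip":1}]'
python3 - <<'E'
from h import *
goto([.6354,.072,.062],-np.pi/2-.139)
E
```

```text
time: 1.77
tool_pos: [0.635, 0.0707, 0.1996]
ee_rot: [-1.573, -0.001, -1.709]
wrist_force: [0.7, 0.3, 0.0]
width: 0.0004
t 1.77 pos [0.635  0.0707 0.1996] yaw -1.7091 slide [ -1.5 137.6   0.4] roll 0.04 w 0.0004 F [0.7 0.3 0. ]
```

```bash
python3 -m creep '[{"slide":[-1.5,35,0],"roll":0,"grip":1},{"slide":[-1.5,70,0],"roll":0,"grip":1},{"slide":[-1.5,90,0],"roll":0,"grip":1},{"slide":[-1.5,100,0],"roll":0,"grip":1},{"slide":[-1.5,100,0],"roll":0,"grip":1},{"slide":[-1.5,100,0],"roll":0,"grip":1}]'
python3 - <<'E'
from h import *
from bench import snapshot
goto([.6354,.072,.060],-np.pi/2-.139)
a=snapshot("side");b=snapshot("top")
cv2.imwrite("pics/a1.png",np.hstack([cv2.resize(a[170:340,220:400,::-1],None,fx=2.2,fy=2.2),cv2.resize(b[140:310,210:390,::-1],None,fx=2.2,fy=2.2)]))
E
```

```text
time: 2.27
tool_pos: [0.6357, 0.0713, 0.1015]
ee_rot: [-1.57, -0.0, -1.711]
wrist_force: [0.2, -0.2, 0.7]
width: 0.0003
t 2.27 pos [0.6357 0.0713 0.1015] yaw -1.711 slide [-0.7 41.5 -0.5] roll -0.07 w 0.0003 F [ 0.2 -0.2  0.7]
```

View pics/a1.png

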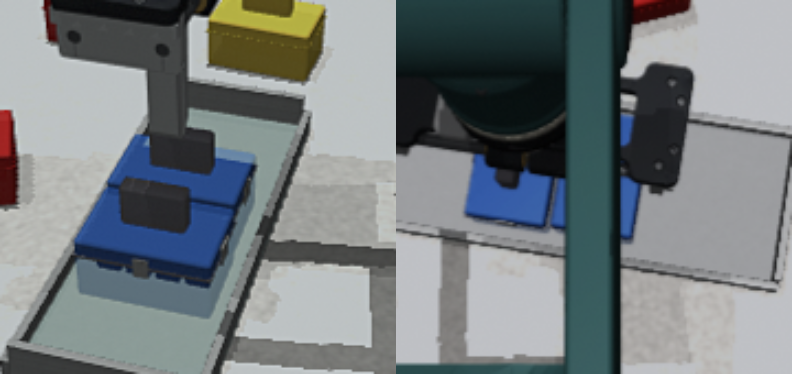

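Fingers (crop ~(170,110)) hang between the two tabs; descend to just above the box tops.

```bash
python3 -m creep '[{"slide":[-0.7,12,-0.5],"roll":0,"grip":1},{"slide":[-0.7,22,-0.5],"roll":0,"grip":1},{"slide":[-0.7,31,-0.5],"roll":0,"grip":1},{"slide":[-0.7,37,-0.5],"roll":0,"grip":1},{"slide":[-0.7,41,-0.5],"roll":0,"grip":1},{"slide":[-0.7,41,-0.5],"roll":0,"grip":1},{"slide":[-0.7,41,-0.5],"roll":0,"grip":1}]'
python3 - <<'E'
from h import *
from bench import snapshot
goto([.6354,.072,.060],-np.pi/2-.139)
a=snapshot("side")
cv2.imwrite("pics/a2.png",cv2.resize(a[170:340,220:400,::-1],None,fx=3,fy=3))
E
```

```text
time: 2.95
tool_pos: [0.6351, 0.0731, 0.0589]
ee_rot: [-1.572, -0.0, -1.709]
wrist_force: [-0.1, -0.4, 0.1]
width: 0.0004
t 2.95 pos [0.6351 0.0731 0.0589] yaw -1.7094 slide [ 1.1 -1.1  0.4] roll 0.02 w 0.0004 F [-0.1 -0.4  0.1]
```

View pics/a2.png

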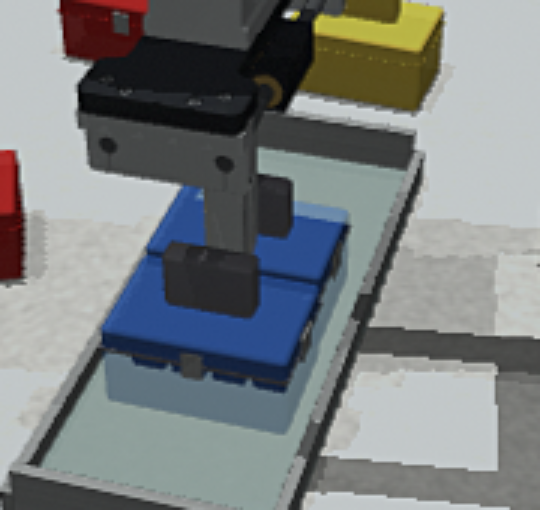

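```bash
python3 -m creep '[{"slide":[0,0,0],"roll":0,"grip":0.95},{"slide":[0,0,0],"roll":0,"grip":0.9},{"slide":[0,0,0],"roll":0,"grip":0.85},{"slide":[0,0,0],"roll":0,"grip":0.82},{"slide":[0,0,0],"roll":0,"grip":0.79},{"slide":[0,0,0],"roll":0,"grip":0.76},{"slide":[0,0,0],"roll":0,"grip":0.73},{"slide":[0,0,0],"roll":0,"grip":0.7},{"slide":[0,0,0],"roll":0,"grip":0.67},{"slide":[0,0,0],"roll":0,"grip":0.64},{"slide":[0,0,0],"roll":0,"grip":0.61},{"slide":[0,0,0],"roll":0,"grip":0.58},{"slide":[0,0,0],"roll":0,"grip":0.55},{"slide":[0,0,0],"roll":0,"grip":0.55}]'
python3 - <<'E'
from h import *
from bench import snapshot
goto([.6354,.072,.060],-np.pi/2-.139)
a=snapshot("side")
cv2.imwrite("pics/a3.png",cv2.resize(a[170:340,220:400,::-1],None,fx=3,fy=3))
E
```

```text
time: 4.17
tool_pos: [0.6354, 0.0731, 0.0595]
ee_rot: [-1.571, -0.0, -1.709]
wrist_force: [-0.5, -0.0, 0.8]
width: 0.0423
t 4.17 pos [0.6354 0.0731 0.0595] yaw -1.7094 slide [ 1.1 -0.5  0.2] roll 0.02 w 0.0423 F [-0.5 -0.   0.8]
```

View pics/a3.png

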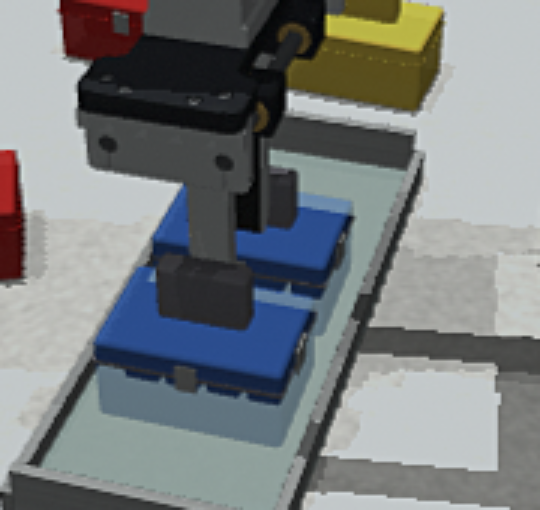

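Both slide upright. Continue opening.

```bash
python3 -m creep '[{"slide":[0,0,0],"roll":0,"grip":0.52},{"slide":[0,0,0],"roll":0,"grip":0.49},{"slide":[0,0,0],"roll":0,"grip":0.46},{"slide":[0,0,0],"roll":0,"grip":0.43},{"slide":[0,0,0],"roll":0,"grip":0.4},{"slide":[0,0,0],"roll":0,"grip":0.37},{"slide":[0,0,0],"roll":0,"grip":0.34},{"slide":[0,0,0],"roll":0,"grip":0.31},{"slide":[0,0,0],"roll":0,"grip":0.28},{"slide":[0,0,0],"roll":0,"grip":0.25},{"slide":[0,0,0],"roll":0,"grip":0.22},{"slide":[0,0,0],"roll":0,"grip":0.19},{"slide":[0,0,0],"roll":0,"grip":0.16},{"slide":[0,0,0],"roll":0,"grip":0.13},{"slide":[0,0,0],"roll":0,"grip":0.1},{"slide":[0,0,0],"roll":0,"grip":0.07},{"slide":[0,0,0],"roll":0,"grip":0.04},{"slide":[0,0,0],"roll":0,"grip":0.0},{"slide":[0,0,0],"roll":0,"grip":0.0},{"slide":[0,0,0],"roll":0,"grip":0.0}]'
python3 - <<'E'
from h import *
from bench import snapshot
goto([.6354,.072,.060],-np.pi/2-.139)
a=snapshot("side")
cv2.imwrite("pics/a4.png",cv2.resize(a[170:340,220:400,::-1],None,fx=3,fy=3))
E
```

```text
time: 5.88
tool_pos: [0.6353, 0.0732, 0.0595]
ee_rot: [-1.571, -0.0, -1.709]
wrist_force: [0.9, -0.6, 0.3]
width: 0.0938
t 5.88 pos [0.6353 0.0732 0.0595] yaw -1.7094 slide [ 1.1 -0.5  0.2] roll 0.02 w 0.0938 F [ 0.9 -0.6  0.3]
```

View pics/a4.png

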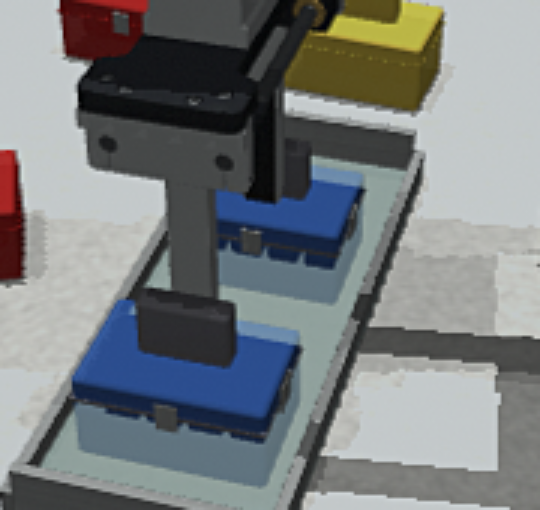

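```bash
python3 -m creep '[{"slide":[0,0,0],"roll":0,"grip":0.1},{"slide":[0,0,0],"roll":0,"grip":0.1},{"slide":[0,-20,0],"roll":0,"grip":0.1},{"slide":[0,-60,0],"roll":0,"grip":0.1},{"slide":[0,-100,0],"roll":0,"grip":0.3},{"slide":[0,-120,0],"roll":0,"grip":0.4},{"slide":[20,-120,-35],"roll":-7,"grip":0.4},{"slide":[40,-120,-70],"roll":-14,"grip":0.4},{"slide":[60,-120,-105],"roll":-21,"grip":0.4},{"slide":[80,-120,-140],"roll":-28,"grip":0.4},{"slide":[100,-120,-172],"roll":-29.4,"grip":0.4},{"slide":[111,-120,-190.5],"roll":-29.4,"grip":0.4},{"slide":[111,-120,-190.5],"roll":-29.4,"grip":0.4},{"slide":[111,-120,-190.5],"roll":-29.4,"grip":0.4},{"slide":[111,-120,-190.5],"roll":-29.4,"grip":0.4}]'
python3 - <<'E'
from h import *
from bench import snapshot
goto([.4312,-.0105,.0505],-np.pi/2+.375)
a=snapshot("side");b=snapshot("top")
ims=dict(side=a,top=b); 
for n in ims: cv2.imwrite(f"pics/b1{n}.png",ims[n][:,:,::-1])
cv2.imwrite("pics/b1.png",np.hstack([cv2.resize(a[170:400,220:500,::-1],(400,330)),cv2.resize(b[150:380,170:420,::-1],(400,330))]))
E
```

```text
time: 7.18
tool_pos: [0.4322, -0.0103, 0.1798]
ee_rot: [-1.569, -0.0, -1.196]
wrist_force: [-0.3, 0.6, -0.4]
width: 0.0567
t 7.18 pos [ 0.4322 -0.0103  0.1798] yaw -1.1963 slide [ -0.2 129.3  -1.2] roll -0.03 w 0.0567 F [-0.3  0.6 -0.4]
```

View pics/b1.png

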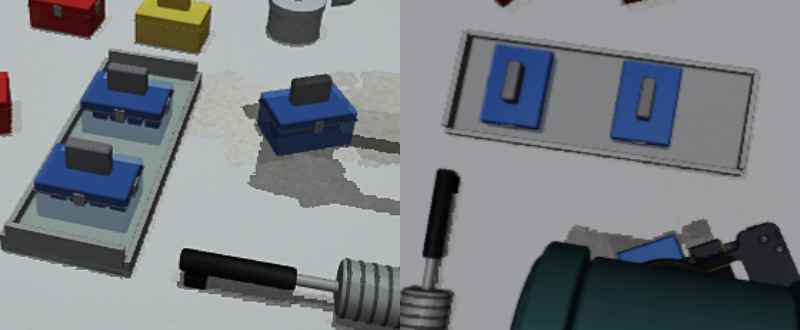

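```bash
python3 -m creep '[{"slide":[0,35,-0.6],"roll":0,"grip":0.4},{"slide":[0,70,-1.2],"roll":0,"grip":0.4},{"slide":[0,82,-1.2],"roll":0,"grip":0.4},{"slide":[0,82,-1.2],"roll":0,"grip":0.4}]'
python3 - <<'E'
from h import *
from bench import snapshot
goto([.4312,-.0105,.0505],-np.pi/2+.375)
a=snapshot("side")
cv2.imwrite("pics/b2.png",cv2.resize(a[150:300,370:520,::-1],None,fx=4,fy=4))
E
```

```text
time: 7.62
tool_pos: [0.4278, -0.01, 0.0929]
ee_rot: [-1.579, 0.005, -1.195]
wrist_force: [-0.6, 0.4, -0.4]
width: 0.0563
t 7.62 pos [ 0.4278 -0.01    0.0929] yaw -1.1954 slide [ 1.9 42.4  3.3] roll 0.02 w 0.0563 F [-0.6  0.4 -0.4]
```

View pics/b2.png

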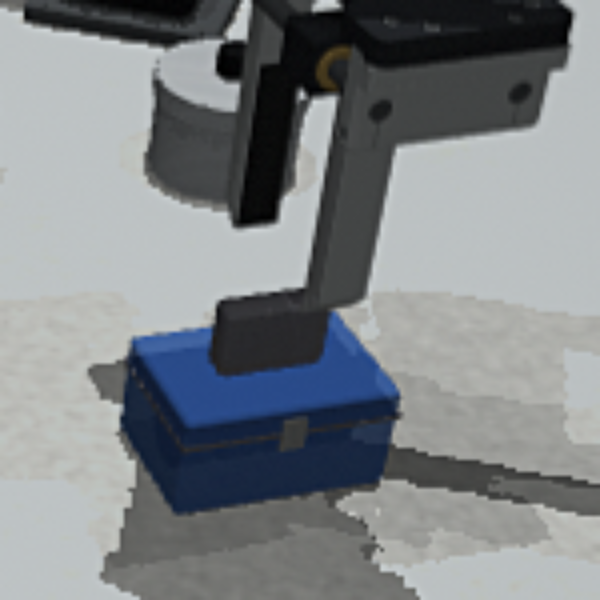

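```bash
python3 -m creep '[{"slide":[0,10,0],"roll":0,"grip":0.4},{"slide":[0,20,0],"roll":0,"grip":0.4},{"slide":[0,30,0],"roll":0,"grip":0.4},{"slide":[0,40,0],"roll":0,"grip":0.4},{"slide":[0,45,0],"roll":0,"grip":0.4},{"slide":[0,45,0],"roll":0,"grip":0.4},{"slide":[0,45,0],"roll":0,"grip":0.4}]'
python3 - <<'E'
from h import *
from bench import snapshot
goto([.4312,-.0105,.0505],-np.pi/2+.375)
a=snapshot("side")
cv2.imwrite("pics/b3.png",cv2.resize(a[150:300,370:520,::-1],None,fx=4,fy=4))
E
```

```text
time: 8.25
tool_pos: [0.43, -0.0109, 0.0522]
ee_rot: [-1.571, 0.0, -1.196]
wrist_force: [0.7, 0.1, 0.2]
width: 0.0563
t 8.25 pos [ 0.43   -0.0109  0.0522] yaw -1.1964 slide [0.1 1.7 1.3] roll -0.03 w 0.0563 F [0.7 0.1 0.2]
```

View pics/b3.png

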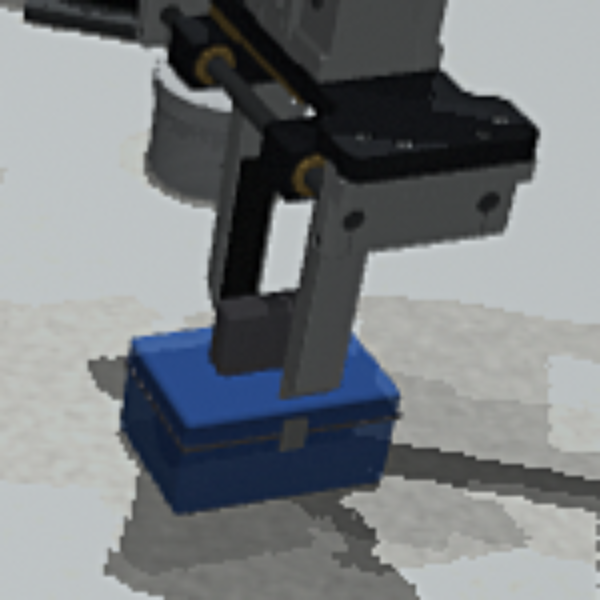

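```bash
python3 -m creep '[{"slide":[0,1,1],"roll":0,"grip":0.5},{"slide":[0,1,1],"roll":0,"grip":0.6},{"slide":[0,1,1],"roll":0,"grip":0.7},{"slide":[0,1,1],"roll":0,"grip":0.8},{"slide":[0,1,1],"roll":0,"grip":0.9},{"slide":[0,1,1],"roll":0,"grip":1},{"slide":[0,1,1],"roll":0,"grip":1},{"slide":[0,1,1],"roll":0,"grip":1},{"slide":[0,1,1],"roll":0,"grip":1}]'
python3 -m creep '[{"slide":[0,-10,0],"roll":0,"grip":1},{"slide":[0,-30,0],"roll":0,"grip":1},{"slide":[0,-60,0],"roll":0,"grip":1},{"slide":[0,-90,0],"roll":0,"grip":1},{"slide":[0,-110,0],"roll":0,"grip":1},{"slide":[0,-110,0],"roll":0,"grip":1},{"slide":[0,-110,0],"roll":0,"grip":1},{"slide":[0,-110,0],"roll":0,"grip":1}]'
python3 - <<'E'
from h import *
from bench import snapshot
goto([.6353,.0732,.16],-np.pi/2-.139)
a=snapshot("side");b=snapshot("top")
ims=dict(side=a,top=b)
for n in ims: cv2.imwrite(f"pics/c1{n}.png",ims[n][:,:,::-1])
th=-.139;u=np.array([-np.sin(th),np.cos(th)]);m=np.array([.6353,.0732])
g=[[*(m+s*.067*u),-.139] for s in(1,-1)]
res=[fit(ims,[q],[.008],("top",)) for q in g]
for q,c in res: print(q,c,(q[0][:2]-m)@u)
P=[q[0] for q,_ in res]; print("mid",(P[0]+P[1])/2,"gap",(P[0]-P[1])[:2]@u-.06)
overlay(ims,(.632,.054,-.14),[(*p,.008) for p in P],dict(top=(190,160,400,350),side=(210,130,480,370)),"ovc",2.6)
E
```

```text
time: 9.05
tool_pos: [0.4311, -0.0105, 0.0515]
ee_rot: [-1.571, 0.0, -1.196]
wrist_force: [0.9, 0.2, 0.3]
width: 0.0139
time: 9.72
tool_pos: [0.4301, -0.0104, 0.1599]
ee_rot: [-1.573, 0.001, -1.196]
wrist_force: [0.0, 0.9, -2.1]
width: 0.0135
t 9.72 pos [ 0.4301 -0.0104  0.1599] yaw -1.1963 slide [ -2.8  -0.7 221.6] roll 29.42 w 0.0135 F [ 0.   0.9 -2.1]
[[ 0.64547243  0.13947313 -0.13905229]] 1873.3196470588234 0.06704334759117811
[[ 0.62879766  0.00720147 -0.13937862]] 838.4563584563584 -0.06626289114621695
mid [ 0.63713505  0.0733373  -0.13921545] gap 0.07330623873739509
```

View pics/ovc_top.png

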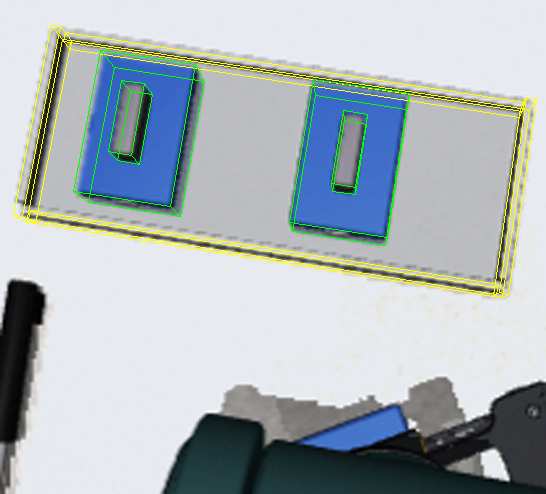

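View pics/ovc_side.png

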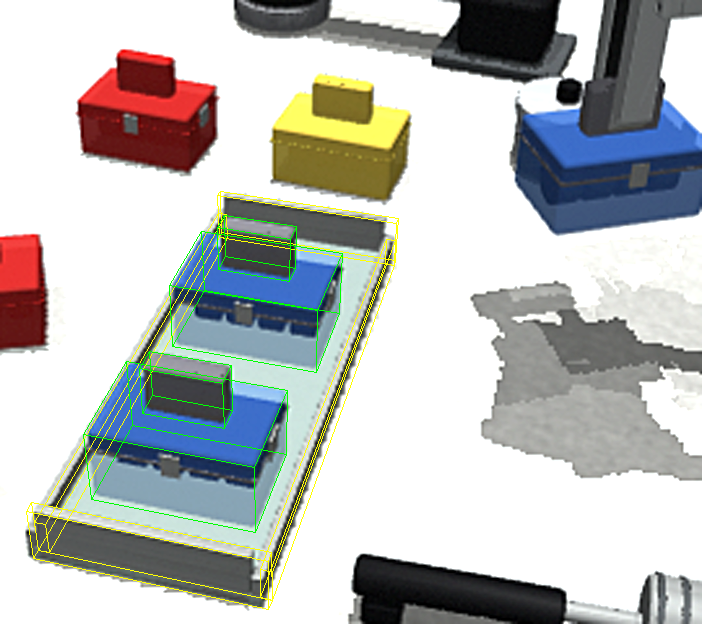

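```bash
python3 -m creep '[{"slide":[0,-10,15],"roll":3,"grip":1},{"slide":[0,-10,40],"roll":8,"grip":1},{"slide":[-1,-10,70],"roll":13,"grip":1},{"slide":[-1,-10,100],"roll":18,"grip":1},{"slide":[-2,-10,130],"roll":23,"grip":1},{"slide":[-2,-10,160],"roll":27,"grip":1},{"slide":[-2.8,-10,190],"roll":29.4,"grip":1},{"slide":[-2.8,-10,210],"roll":29.4,"grip":1},{"slide":[-2.8,-10,221],"roll":29.4,"grip":1},{"slide":[-2.8,-10,221],"roll":29.4,"grip":1},{"slide":[-2.8,-10,221],"roll":29.4,"grip":1},{"slide":[-2.8,-10,221],"roll":29.4,"grip":1},{"slide":[-2.8,-10,221],"roll":29.4,"grip":1}]'
python3 - <<'E'
from h import *
from bench import snapshot
goto([.635,.0732,.0595],-np.pi/2-.139)
a=snapshot("side");b=snapshot("top")
cv2.imwrite("pics/d1.png",np.hstack([cv2.resize(a[100:380,200:460,::-1],(400,430)),cv2.resize(b[130:330,170:420,::-1],(400,430))]))
E
```

```text
time: 10.9
tool_pos: [0.6348, 0.0725, 0.1711]
ee_rot: [-1.572, -0.0, -1.71]
wrist_force: [0.1, -0.1, -2.1]
width: 0.0139
t 10.9 pos [0.6348 0.0725 0.1711] yaw -1.7099 slide [ -0.8 111.6   0.2] roll -0.01 w 0.0139 F [ 0.1 -0.1 -2.1]
```

View pics/d1.png

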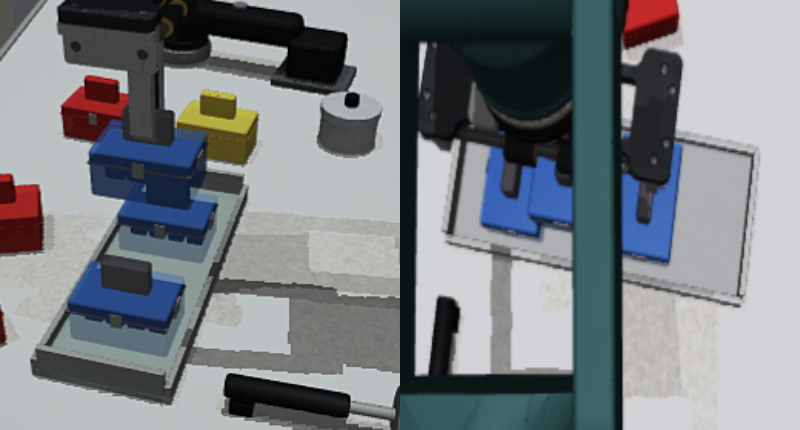

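```bash
python3 -m creep '[{"slide":[-0.8,15,0],"roll":0,"grip":1},{"slide":[-0.8,30,0],"roll":0,"grip":1},{"slide":[-0.8,45,0],"roll":0,"grip":1},{"slide":[-0.8,55,0],"roll":0,"grip":1},{"slide":[-0.8,58,0],"roll":0,"grip":1},{"slide":[-0.8,58,0],"roll":0,"grip":1},{"slide":[-0.8,58,0],"roll":0,"grip":1},{"slide":[-0.8,58,0],"roll":0,"grip":1}]'
python3 - <<'E'
from h import *
from bench import snapshot
goto([.635,.0732,.0595],-np.pi/2-.139)
a=snapshot("side");b=snapshot("top")
cv2.imwrite("pics/d2.png",np.hstack([cv2.resize(a[150:360,210:400,::-1],(430,475)),cv2.resize(b[150:300,190:340,::-1],(370,475))]))
E
```

```text
time: 11.67
tool_pos: [0.6366, 0.0737, 0.115]
ee_rot: [-1.568, 0.0, -1.71]
wrist_force: [0.0, -0.3, -2.1]
width: 0.0134
t 11.67 pos [0.6366 0.0737 0.115 ] yaw -1.7096 slide [ 0.7 55.5 -1.7] roll 0.01 w 0.0134 F [ 0.  -0.3 -2.1]
```

View pics/d2.png

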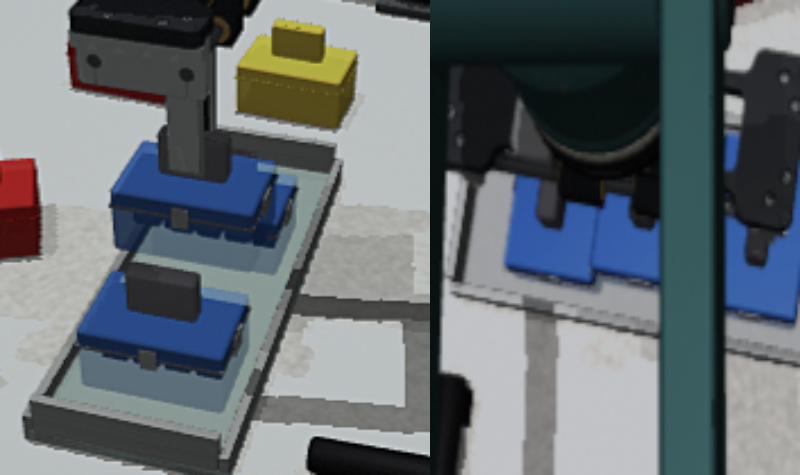

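```bash
python3 - <<'E'
from h import *
from bench import snapshot
a=snapshot("side");b=snapshot("top"); ims=dict(side=a,top=b)
th=-.139;u=np.array([-np.sin(th),np.cos(th)]);m=np.array([.6353,.0732])
overlay(ims,None,[(.6366,.0737,-.139,.0635),(*(m+.0665*u),-.139,.008),(*(m-.0665*u),-.139,.008)],dict(top=(190,160,350,300),side=(230,150,400,340)),"d3",4)
x=cv2.imread("pics/d3_side.png");cv2.imwrite("pics/d3_side.png",cv2.resize(x,None,fx=.78,fy=.78))
E
```

```text
(no output)
```

View pics/d3_side.png

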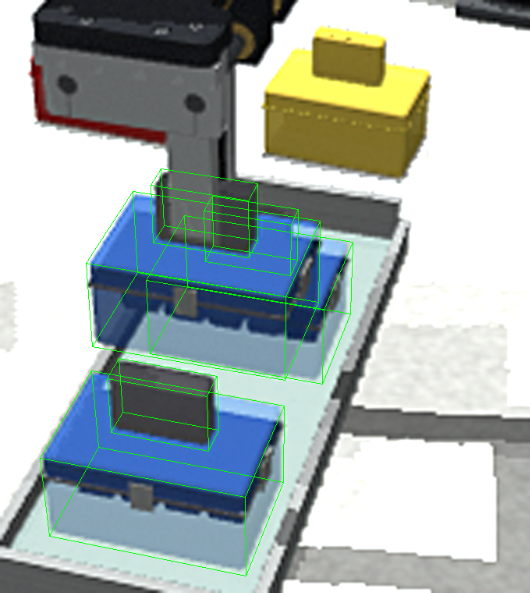

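View pics/d3_top.png

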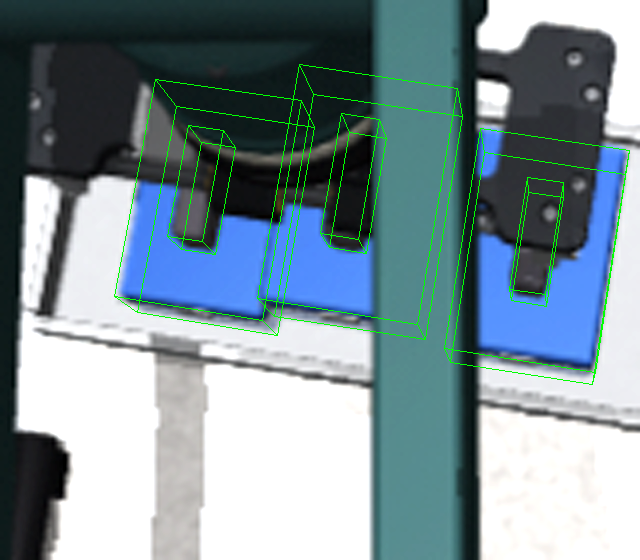

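Held case matches the prediction and the gap. Lower it.

```bash
python3 -m creep '[{"slide":[0.4,6,-1],"roll":0,"grip":1},{"slide":[0.7,14,-1.7],"roll":0,"grip":1},{"slide":[0.7,22,-1.7],"roll":0,"grip":1},{"slide":[0.7,30,-1.7],"roll":0,"grip":1},{"slide":[0.7,37,-1.7],"roll":0,"grip":1},{"slide":[0.7,43,-1.7],"roll":0,"grip":1},{"slide":[0.7,47,-1.7],"roll":0,"grip":1},{"slide":[0.7,50,-1.7],"roll":0,"grip":1},{"slide":[0.7,50,-1.7],"roll":0,"grip":1},{"slide":[0.7,50,-1.7],"roll":0,"grip":1},{"slide":[0.7,50,-1.7],"roll":0,"grip":1},{"slide":[0.7,50,-1.7],"roll":0,"grip":1}]'
python3 - <<'E'
from h import *
from bench import snapshot
goto([.635,.0732,.0595],-np.pi/2-.139)
a=snapshot("side")
cv2.imwrite("pics/d4.png",cv2.resize(a[170:340,220:400,::-1],None,fx=3.4,fy=3.4))
E
```

```text
time: 12.87
tool_pos: [0.6345, 0.0732, 0.0642]
ee_rot: [-1.57, 0.0, -1.709]
wrist_force: [0.3, -0.2, -1.3]
width: 0.0138
t 12.87 pos [0.6345 0.0732 0.0642] yaw -1.7094 slide [-0.   4.7  0.5] roll 0.02 w 0.0138 F [ 0.3 -0.2 -1.3]
```

View pics/d4.png

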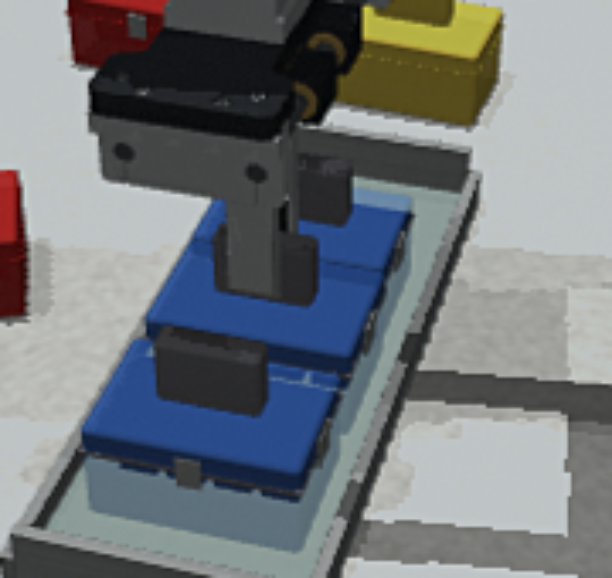

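The case is in the gap, about 4–5 mm above the floor. Lowering in small steps until contact.

```bash
python3 -m creep '[{"slide":[0,1,0],"roll":0,"grip":1},{"slide":[0,2,0],"roll":0,"grip":1},{"slide":[0,3,0],"roll":0,"grip":1},{"slide":[0,3.8,0],"roll":0,"grip":1},{"slide":[0,3.8,0],"roll":0,"grip":1},{"slide":[0,3.8,0],"roll":0,"grip":1}]'
python3 -m creep '[{"slide":[0,0.7,0],"roll":0,"grip":1},{"slide":[0,0.7,0],"roll":0,"grip":1},{"slide":[0,0.7,0],"roll":0,"grip":1}]'
```

```text
time: 13.42
tool_pos: [0.6341, 0.0732, 0.0596]
ee_rot: [-1.571, -0.0, -1.709]
wrist_force: [0.2, 0.4, -2.6]
width: 0.0136
time: 13.67
tool_pos: [0.6342, 0.0733, 0.0595]
ee_rot: [-1.57, -0.0, -1.709]
wrist_force: [-0.8, 0.3, 1.4]
width: 0.014
```

```bash
python3 -m creep '[{"slide":[0,0,0],"roll":0,"grip":0.8},{"slide":[0,0,0],"roll":0,"grip":0.72},{"slide":[0,0,0],"roll":0,"grip":0.7},{"slide":[0,0,0],"roll":0,"grip":0.7},{"slide":[0,0,0],"roll":0,"grip":0.7},{"slide":[0,-10,0],"roll":0,"grip":0.7},{"slide":[0,-25,0],"roll":0,"grip":0.7},{"slide":[0,-45,0],"roll":0,"grip":0.7},{"slide":[0,-80,0],"roll":0,"grip":0.7},{"slide":[0,-120,0],"roll":0,"grip":0.7},{"slide":[0,-120,0],"roll":0,"grip":0.7}]'
python3 -m creep '[{"slide":[40,0,-40],"roll":0,"grip":0.7},{"slide":[80,0,-70],"roll":0,"grip":0.7},{"slide":[110,0,-100],"roll":0,"grip":0.7},{"slide":[140,0,-130],"roll":0,"grip":0.7},{"slide":[170,0,-160],"roll":0,"grip":0.7},{"slide":[200,0,-190],"roll":0,"grip":0.7},{"slide":[230,0,-220],"roll":0,"grip":0.7},{"slide":[250,0,-240],"roll":0,"grip":0.7},{"slide":[250,0,-240],"roll":0,"grip":0.7},{"slide":[250,0,-240],"roll":0,"grip":0.7},{"slide":[250,0,-240],"roll":0,"grip":0.7},{"slide":[250,0,-240],"roll":0,"grip":0.7}]'
python3 - <<'E'
from h import *
from bench import snapshot
a=snapshot("side");b=snapshot("top"); ims=dict(side=a,top=b)
for n in ims: cv2.imwrite(f"pics/e1{n}.png",ims[n][:,:,::-1])
th=-.139;u=np.array([-np.sin(th),np.cos(th)]);m=np.array([.635,.0732])
g=[[*(m+s*.067*u),-.139] for s in(1,0,-1)]
q,c=fit(ims,g,[.008]*3,("top",)); print(q,c,np.diff((q[:,:2]-m)@u))
overlay(ims,(.632,.054,-.14),[(*p,.008) for p in q],dict(top=(190,160,400,290),side=(210,190,400,370)),"e2",3.2)
E
```

```text
time: 14.58
tool_pos: [0.6383, 0.0734, 0.1904]
ee_rot: [-1.553, 0.003, -1.709]
wrist_force: [0.8, 0.2, 1.7]
width: 0.0279
time: 15.58
tool_pos: [0.3627, -0.1409, 0.1796]
ee_rot: [-1.569, -0.0, -1.709]
wrist_force: [0.2, 0.2, -0.3]
width: 0.0279
[[ 0.6451212   0.1373794  -0.13868908]
 [ 0.63500916  0.07531832 -0.13999807]
 [ 0.62880152  0.00704023 -0.14360769]] 1663.8676948051948 [-0.06286355 -0.06847964]
```

View pics/e2_top.png

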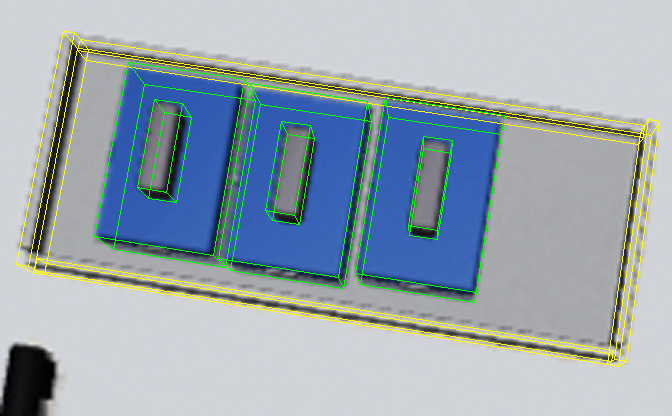

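View pics/e2_side.png

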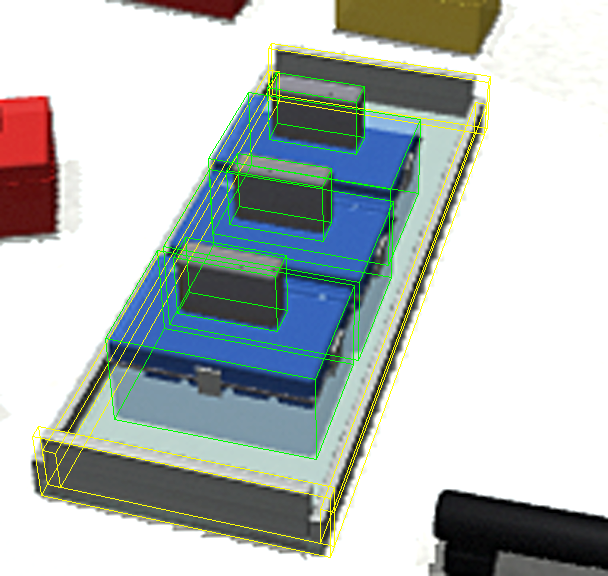

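View pics/e1side.png

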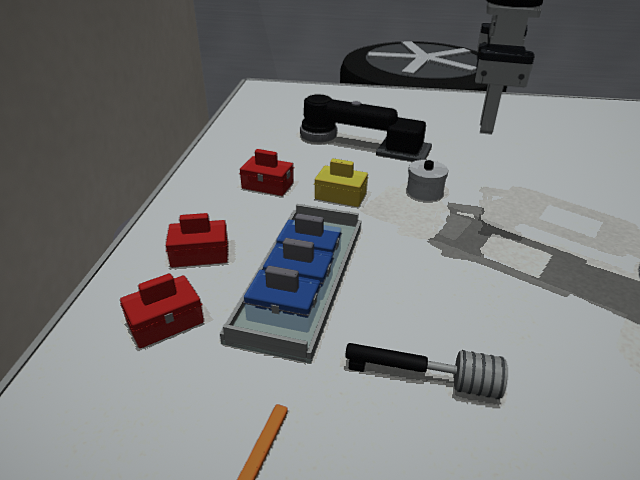

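All three stand upright and square in the rack, with the tabs in a row at side-view pixels of about (308,223), (298,250) and (282,278). The robot is clear of them.

```bash
python3 - <<'E'
from bench import ticket
print(ticket.close_job())
E
```

```text
the job is handed in; nothing more can be done
None
```

All three cases now stand in the rack and the job is handed in, at about 16 s of the 56 s allowed.

- **Easing apart:** I lowered the shut fingers between the two rack cases' tabs, just above the box tops. Opening them slowly slid both cases apart upright, to a gap of about 73 mm.
- **Placing:** I picked up the loose case by its tab, turned it square to the rack and lowered it into the gap. The wrist force went from -2.1 to +1.4 N when it touched the floor. I then opened the fingers part way, lifted straight up and backed away.

**Last checks:**
- **Pose:** In the final pictures all three stand upright. The fitted yaws are -0.139, -0.140 and -0.144 rad, against about -0.14 for the rack.
- **Force:** No wrist reading I took was above about 3 N.
- **Disagreement:** The top-view fit gave uneven gaps between the boxes, about 3 and 8 mm. From the known gripper opening I expected about 6.5 mm each. I put this down to dark case sides skewing that fit. The two cameras also disagree by about 2 mm. Both pictures show clear space or no overlap between the cases.

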